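# Probe the socket and fit the post that comes out level

### The arm

A 6-joint arm with a two-finger parallel gripper is mounted at the origin on the work surface; the furniture and walls round the work are solid. World frame = base frame: x ahead of the robot, y to its left, z up, the work surface at z = 0. Lengths are in mm, angles in rad, forces in N, time in s.
With the tool pointing down it reaches from about 350 to 875 mm from the base axis. Payload 4.2 kg.
Tool frame: the origin (TCP) lies between the finger pads; the fingertips stand 11 mm ahead of it and the grasp point (between the pads) lies 8 mm behind it; z points along the fingers, y is the direction in which the jaws open and shut (so a half turn about z gives the same grasp; the last joint's range is limited). The gripper opens to 85 mm and grips with 20 to 120 N. Pads are 22 mm wide; open, the fingers measure 114 mm over their backs; the gripper's body (76 mm by 85 mm) begins 54 mm behind the grasp point. The pads swing forward as they close: fully open they stand 13 mm farther back than shut.
Start: joints at [1.458, 0.385, 0.008, 0, -1.194, -0.259], TCP at [227.025, 582.288, 242.312] pointing down, gripper open.
Joint ranges: [-3.14, 3.14], [-1.21, 2.06], [-1.07, 1.41], [-3.16, 2.05], [-2.99, -0.16], [-3.1, 3.1]. Speed limits (rad/s): [2.79, 2.79, 3.14, 3.14, 3.14, 3.14].

### API

Orientations are given as a unit quaternion [x, y, z, w].
In Python, from bench import * gives the robot as it stands.
- The arm moves only by the tool servo_tool, never from a script. Its argument "rows" is a list of rows, each a list of 7 numbers: the opening, from 0 (shut) to 1 (fully open), then the shift along the tool's x, y, z in cm, then the turn, a rotation vector about the tool's x, y, z in degrees. A call has 1 to 12 rows; each row shifts and turns the commanded pose from where the row before left it, along the tool's axes as they then stand; what a row does not reach is not made up. A row lasts 1/10 s, in which the tool goes at most 50 mm and 8.59 degrees, less where a joint would pass 70% of its speed; a pose out of reach is approached as far as the arm can. A call is refused whole if a number of a shift passes 5 or a number of a turn 8.59, either way. A call with a gripper value outside its range is refused whole. The fingers move at their own pace and stop on an object; the grip force is fixed at half the most. Time passes only in rows, so rows that do not move let the fingers close. It gives the time, the measured TCP pose, the force and the opening at its end, in the units of the state.
- read_state(): the state, without advancing time (a new reading comes with each control period).
- get_image(name): name is "side" or "top" or "wrist"; returns a dict with "image" (420x560x3 uint8, red, green, blue), "mtx" (3x3 intrinsics, pixels), "extrinsics" (4x4, takes a point from camera to world coordinates). Camera axes: x right, y up, looking along -z (the intrinsics and any distortion apply to the point x, -y, -z); pixel columns grow to the right and rows downward; lengths in mm; the calibration is good to about 2 mm. A picture is of the moment at which its call begins. There is no depth.
- job_done(): hands the job in, once; it reports no verdict.
The state is a dict: "clock": time; "joints": joint angles; "joint_vel": joint speeds; "joint_efforts": joint torques, N m; "position": TCP position; "ee_rot": TCP orientation; "contact_force": force on the tool from outside, world axes, zero at the start; "wrist_torque": the same for the moment, N m; "gripper_width": finger opening in mm.
Only numpy, scipy, OpenCV 4.12 (cv2) and the standard library are available. Lean on these libraries where they do the work, as an engineer would, in place of code of your own. Each camera call takes 0.05 s, during which the arm holds its last target. There are 200 camera calls.

### The job

The wooden curing rail needs its second support post. Probe the empty socket with the depth rod to learn how deep it is, put the rod back upright in its stand, then stand the one post of the right length in the socket, so that its top is level with the post already on the rail; leave the other post on the table.

Things in the scene. Friction and masses are not known exactly. Their poses are not given: they have to be found in the camera images.
- socket_mouth (a point): centre of the mouth of the empty round socket in the rail. The rail is a fixed wooden beam on the table, 80 x 230 mm and 62 mm high, its top face level with this point. The socket is 34 mm wide with a 3 mm chamfer, straight down, blind and flat-floored: either 25 mm or 50 mm deep, not known beforehand. The point's axes are the rail's: z up, y along the rail (towards the post already standing), x across it
- fixed_post_top (a point): centre of the top of the wooden post already standing in the rail (26 mm thick, fixed), 150 mm from the empty socket along the rail and 50 mm above the rail's top face
- post_short_mid (a point): centre, half-way up, of the short loose wooden post: upright cylinder 26 mm thick, 75 mm long, about 60 g, standing on the table; z along it. It comes level in a socket 25 mm deep
- post_long_mid (a point): centre, half-way up, of the long loose wooden post: upright cylinder 26 mm thick, 100 mm long, about 60 g, standing on the table; z along it. It comes level in a socket 50 mm deep
- rod_handle (a point): centre of the black handle of the loose depth rod: upright cylinder 24 mm thick and 40 mm long (plus a 2 mm cap), z up along the rod. Below it come a flange 36 mm wide, 5 mm thick, then a steel rod 10 mm thick, 65 mm long, whose tip lies 90 mm below this point. It weighs about 100 g and hangs upright in its stand by the flange, the underside of which is 25 mm below this point
- rod_tip (a point): centre of the lower end of the depth rod, 90 mm below the centre of its handle
- stand_mouth (a point): centre of the mouth of the rod's stand: fixed dark wooden block, 60 x 60 mm and 72 mm high, with a hole 20 mm wide right through it; this point is level with its top face, on which the rod's flange rests
- post_short_top (a point): centre of the short post's top end
- post_long_top (a point): centre of the long post's top end
Things that resemble listed ones, but are neither listed nor needed, are in the scene too. What is shaped like the part that bears stand_mouth but green is not meant.

How it is judged (in metres and radians):
On the way, in this order (a step that is already met when the one before it is completed fails the run):
1. the depth rod's tip is in the empty socket, at least 18 mm below its mouth (horizontal distance between rod_tip and socket_mouth below 0.017 m and z of rod_tip in the frame of socket_mouth below -0.018 m), for 0.1 s.
2. the rod is back in its stand (horizontal distance between rod_tip and stand_mouth below 0.012 m and z of rod_tip in the frame of stand_mouth below -0.055 m), for 0.1 s.
At the end, for the whole second after the job is handed in: One post is upright (10 degrees) in the socket, within 12 mm of its centre, its top level with the fixed post within 10 mm; the other is on the table; the rod is in its stand, upright (10 degrees), tip within 12 mm of the hole's axis and 55 mm or more below its mouth (all of step 2 and ((horizontal distance between post_short_top and socket_mouth below 0.012 m and z of post_short_top in the frame of fixed_post_top between -0.01 and 0.01 m and angle between post_short_mid's own z axis and vertical below 0.17 rad and height (world z) of post_long_mid below 0.06 m) or (horizontal distance between post_long_top and socket_mouth below 0.012 m and z of post_long_top in the frame of fixed_post_top between -0.01 and 0.01 m and angle between post_long_mid's own z axis and vertical below 0.17 rad and height (world z) of post_short_mid below 0.06 m)) and angle between rod_handle's own z axis and vertical below 0.17 rad); the robot touches nothing.
It also fails if it takes over 61 s, if anything falls off the work surface, if the arm or the gripper's body presses on something with over 40 N, if the wrist force passes 120 N, or if a joint passes its speed limit or range.

## Working session

There is one attempt and no reset: what is moved stays moved. The work goes in short steps, Python scripts to look and compute and a tool call to move; the robot and the scene stay as the last step left them, time stands still between calls to the robot, and variables do not carry over. Pictures are saved under pics/ and viewed, about 8 in all and at most 12, crops included, and the job is handed in when it is done.

Besides the shell and the picture viewer there is one more tool, called in YAML: its name, and indented under it one key for each argument. servo_tool: Moves the arm, as the interface text tells. Its arguments: {"type":"object","properties":{"rows":{"type":"array","items":{"type":"array","items":{"type":"number"}}}},"required":["rows"]}

```bash
ls; mkdir -p pics; python3 - <<'E'
from bench import *
import cv2,pickle,numpy as np
d={}
for n in("top","side"):
    r=get_image(n); d[n]=r; cv2.imwrite(f"pics/{n}0.png",r["image"][:,:,::-1])
    print(n,np.array(r["mtx"]).tolist(),np.round(r["extrinsics"],4).tolist(),[k for k in r])
pickle.dump(d,open("d.pkl","wb"))
print(read_state())
E
```

```text
pics
top [[397.65708647725256, 0.0, 282.47950298666103], [0.0, 397.65708647725256, 215.34378921410175], [0.0, 0.0, 1.0]] [[-0.0127, 0.9811, -0.1933, 284.9633], [-0.9999, -0.0129, 0.0, 161.5835], [-0.0025, 0.1933, 0.9811, 981.167], [0.0, 0.0, 0.0, 1.0]] ['image', 'mtx', 'extrinsics']
side [[432.714863994481, 0.0, 277.90286054532913], [0.0, 432.714863994481, 205.0193100582476], [0.0, 0.0, 1.0]] [[0.8431, 0.2836, -0.4568, 10.2701], [-0.5377, 0.4472, -0.7148, -504.4893], [0.0015, 0.8483, 0.5296, 587.9514], [0.0, 0.0, 0.0, 1.0]] ['image', 'mtx', 'extrinsics']
{'clock': 0.1, 'joints': array([ 1.45759190e+00,  3.85531146e-01,  6.77571823e-03, -3.88615938e-04,
       -1.19404494e+00, -2.58576487e-01]), 'joint_vel': array([-1.09954078e-03,  2.15379481e-04,  2.57718935e-03,  2.60209291e-03,
       -2.63921128e-05, -2.71006443e-04]), 'joint_efforts': array([-6.20391311e-04, -3.93320632e+01,  1.88927865e+01,  4.19791862e+00,
       -2.60829089e-03,  3.77656477e-06]), 'position': array([226.87425412, 581.83489971, 241.31195068]), 'ee_rot': array([ 9.82758307e-01, -1.84892060e-01, -1.07362636e-04,  1.01249221e-03]), 'contact_force': array([-0.00879223,  0.26902447,  0.36796893]), 'wrist_torque': array([-0.0392379 , -0.00770439,  0.00758016]), 'gripper_width': 85.72261137402845}
```

View pics/top0.png

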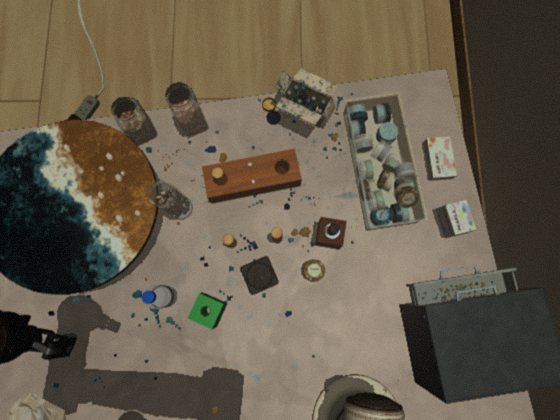

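View pics/side0.png

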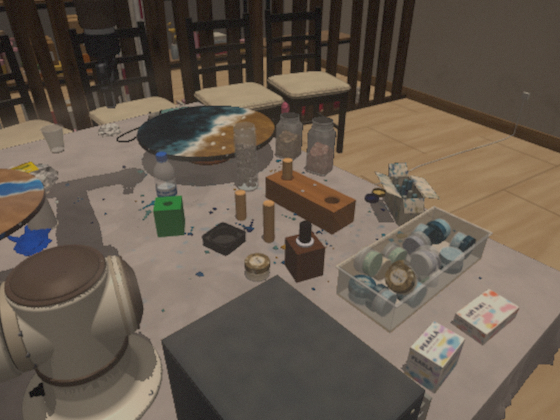

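Top view: rail (205–300, 150–200) with fixed post (218,174) and socket (282,167). Loose posts are at (229,240) and (277,234), and the rod is in its dark stand at (331,232). In the side view: socket (332,199), posts (241,205) short and (269,221) long, rod (305,233).

Could be mistaken: the green block (207,310) and black tray (259,275) for the stand; compass (313,270); bottle (157,297) and glass jars. I choose the dark wooden block with the black handle, and check it in one close crop.

```bash
cat > h.py <<'E'
import numpy as np,cv2,pickle
def ray(r,u,v):
    K=np.array(r["mtx"]);E=np.array(r["extrinsics"])
    d=np.linalg.inv(K)@[u,v,1]; d=E[:3,:3]@(d*[1,-1,-1]); return E[:3,3],d
def onz(r,u,v,z):
    o,d=ray(r,u,v); return o+d*(z-o[2])/d[2]
def proj(r,p):
    E=np.array(r["extrinsics"]);c=E[:3,:3].T@(np.array(p)-E[:3,3]); q=np.array(r["mtx"])@(c*[1,-1,-1]); return q[:2]/q[2]
def crop(r,x0,y0,x1,y1,s,g=1.6):
    im=np.clip(r["image"][y0:y1,x0:x1,::-1].astype(float)*g,0,255).astype('uint8')
    return cv2.resize(im,None,fx=s,fy=s,interpolation=cv2.INTER_CUBIC)
E
python3 - <<'E'
from h import *
d=pickle.load(open("d.pkl","rb"))
a=crop(d["top"],195,140,355,260,5)   # 800x600
cv2.imwrite("pics/c1.png",a)
b=crop(d["side"],225,145,365,285,4.2); cv2.imwrite("pics/c2.png",b)
t=d["top"]
for n,u,v,z in[("sock",282,167,62),("fix",218,174,112),("short",229,240,75),("long",277,234,100),("rod",331,230,119)]: print(n,onz(t,u,v,z).round(1))
E
```

```text
sock [585.  161.2  62. ]
fix [554. 307. 112.]
short [407.4 285.   75. ]
long [416.2 174.4 100. ]
rod [420.7  55.6 119. ]
```

View pics/c1.png

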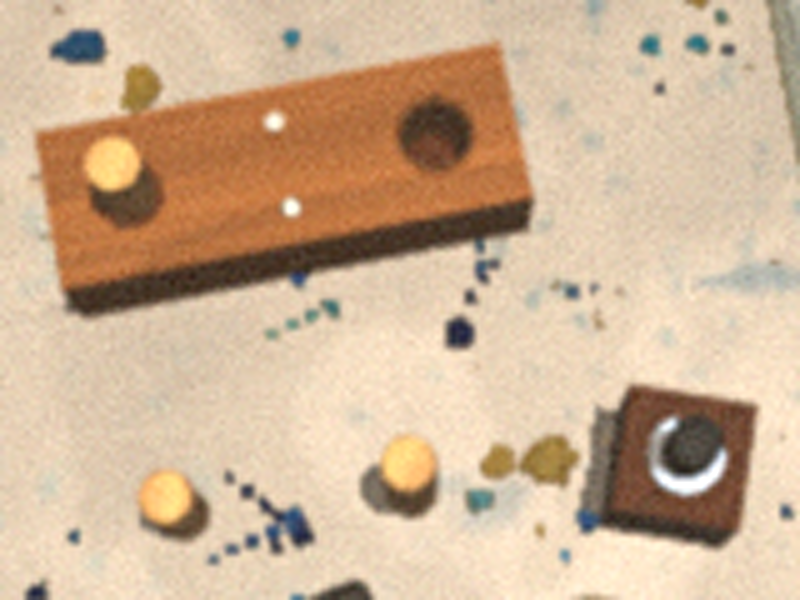

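View pics/c2.png

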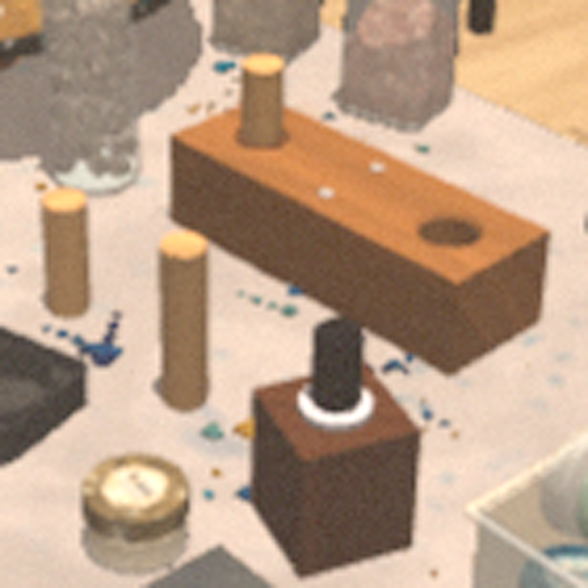

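Both crops confirm the choice: dark brown block with black handle and white flange, long post next to it, short post to the left. Now triangulate and check.

```bash
python3 - <<'E'
from h import *
d=pickle.load(open("d.pkl","rb"));t,s=d["top"],d["side"]
T={"sock":(435,133,62),"fix":(112,163,112),"short":(167,498,75),"long":(409,464,100),"cap":(694,442,119),"flange":(688,455,76)}
S={"sock":(449,231),"fix":(263,63),"short":(64,200),"long":(183,244),"cap":(338,327),"flange":(337,403)}
f=lambda x,s,o:(x+.5)/s-.5+o
for n in T:
    a=(f(T[n][0],5,195),f(T[n][1],5,140)); b=(f(S[n][0],4.2,225),f(S[n][1],4.2,145)); z=T[n][2]
    A=[];B=[]
    for r,p in((t,a),(s,b)):
        o,e=ray(r,*p); e/=np.linalg.norm(e); M=np.eye(3)-np.outer(e,e);A.append(M);B.append(M@o)
    X=np.linalg.solve(sum(A),sum(B))
    print(n,onz(t,*a,z).round(1),onz(s,*b,z).round(1),X.round(1))
# rail edges top corners
for c in((40,130),(500,43),(532,200),(65,290)): print(onz(t,f(c[0],5,195),f(c[1],5,140),62).round(1))
for c in((628,385),(757,405),(735,530),(607,515)): print(onz(t,f(c[0],5,195),f(c[1],5,140),72).round(1))
from scipy.spatial.transform import Rotation as R
print(R.from_quat([ 9.82758307e-01, -1.84892060e-01,0,0]).as_matrix().round(3))
E
```

```text
sock [587.  162.1  62. ] [582.9 158.3  62. ] [587.5 162.5  58.5]
fix [558.3 309.4 112. ] [555.6 305.9 112. ] [558.7 310.  109.6]
short [409.3 287.3  75. ] [407.7 283.5  75. ] [409.8 287.7  72.3]
long [419.8 175.7 100. ] [418.6 173.2 100. ] [420.1 175.7  98.2]
cap [425.   50.1 119. ] [424.8  47.  119. ] [425.9  49.5 117. ]
flange [426.   47.6  76. ] [425.5  46.2  76. ] [426.3  47.4  75. ]
[591.1 353.   62. ]
[632.4 129.9  62. ]
[552.8 116.   62. ]
[511.4 339.   62. ]
[460.   73.8  72. ]
[449.7  14.1  72. ]
[391.5  26.8  72. ]
[399.2  85.3  72. ]
[[ 0.932 -0.363  0.   ]
 [-0.363 -0.932 -0.   ]
 [ 0.     0.    -1.   ]]
```

servo_tool:
  rows:
    - [1,2,2.2,0,0,0,0]
    - [1,3.3,3.7,0,0,0,0]
    - [1,3.3,3.7,0,0,0,0]
    - [1,3.3,3.7,0,0,0,0]
    - [1,3.3,3.7,0,0,0,0]
    - [1,3.3,3.7,0,0,0,0]
    - [1,3.3,3.7,0,0,0,0]
    - [1,3.3,3.7,0,0,0,0]
    - [1,3.3,3.7,0,0,0,0]
    - [1,3.3,3.7,0,0,0,0]
    - [1,3.3,3.7,0,0,0,0]
    - [1,2.8,3.3,0,0,0,0]

```text
clock: 1.3
position: [424.8, 46.8, 242.3]
ee_rot: [0.983, -0.185, -0.0, -0.0]
contact_force: [1.5, 0.4, 0.3]
gripper_width: 85.3
```

```bash
python3 - <<'E'
from bench import *
from h import *
r=get_image("wrist");s=get_image("side")
print(np.round(r["extrinsics"],3).tolist(),np.array(r["mtx"]).tolist(),read_state()["position"])
pickle.dump(r,open("w1.pkl","wb"))
cv2.imwrite("pics/w1.png",r["image"][:,:,::-1])
print(proj(r,(425.3,47.5,119)),proj(r,(425.3,47.5,77)))
E
```

```text
[[-0.363, 0.881, 0.303, 504.16], [-0.932, -0.344, -0.118, 16.782], [0.0, -0.325, 0.946, 373.271], [0.0, 0.0, 0.0, 1.0]] [[361.1943598728428, 0.0, 276.3265176487827], [0.0, 361.1943598728428, 206.7781192556954], [0.0, 0.0, 1.0]] [425.10511039  44.99592807 241.87510205]
[276.35639103 203.12212961] [276.3494788  187.55077163]
```

View pics/w1.png

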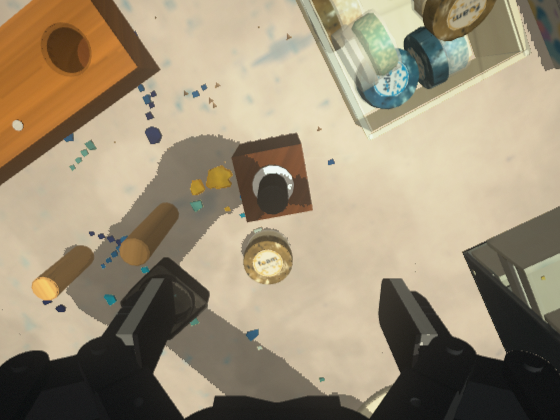

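Wrist view: rod cap ≈(271,200) in brown stand (272,183), socket (68,49), long post top (136,249), short (46,288). Fit these by contour.

```bash
python3 - <<'E'
from h import *
r=pickle.load(open("w1.pkl","rb"));im=r["image"]
hsv=cv2.cvtColor(im,cv2.COLOR_RGB2HSV)
def comp(m,u,v):
    n,l,st,c=cv2.connectedComponentsWithStats(m.astype('uint8'))
    k=min(range(1,n),key=lambda i:np.hypot(*(c[i]-[u,v]))+(1e3 if st[i,4]<60 else 0))
    p=max(cv2.findContours((l==k).astype('uint8'),0,1)[0],key=cv2.contourArea); return cv2.fitEllipse(p),st[k]
H,S,V=[hsv[...,i].astype(int) for i in range(3)]
for n,m,u,v in[("handle",V<45,271,192),("flange",((S<60)&(V>130))|(V<45),273,188),("sock",(V<75),68,49),("short",(V>165)&(S>95)&(H<25),46,288),("long",(V>130)&(S>95)&(H<25),136,249)]:
    win=np.zeros(V.shape,bool);win[max(0,v-32):v+32,max(0,u-32):u+32]=1
    e,s=comp(m&win,u,v); print(n,np.round(e[0],1),np.round(e[1],1),round(e[2]),s)
print(im[192,271],im[178,258],im[49,68],im[288,46],im[249,136],im[270,70],im[235,150])
a=np.hstack([crop(r,235,140,315,220,5,1.3),crop(r,28,9,108,89,5,1.3)]);b=np.hstack([crop(r,10,240,90,280+0,5,1.3)]) 
c=np.hstack([crop(r,100,195,180,275,3,1.3),crop(r,15,240,95,320,3,1.3)]); 
o=np.zeros((640,800,3),'uint8');o[:400]=a;o[400:]=0;o[400:640,:480]=c;cv2.imwrite("pics/m1.png",cv2.resize(o,(750,600)))
E
```

```text
Traceback (most recent call last):
ValueError: min() iterable argument is empty
```

```bash
python3 - <<'E'
from h import *
r=pickle.load(open("w1.pkl","rb"))
o=np.zeros((600,800,3),'uint8')
o[:400,:400]=crop(r,235,140,315,220,5,1.3);o[:400,400:]=crop(r,28,9,108,89,5,1.3)
o[400:,:200]=crop(r,116,229,156,269,5,1.1);o[400:,200:400]=crop(r,26,268,66,308,5,1.1)
cv2.imwrite("pics/m1.png",o)
E
```

```text
(no output)
```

View pics/m1.png

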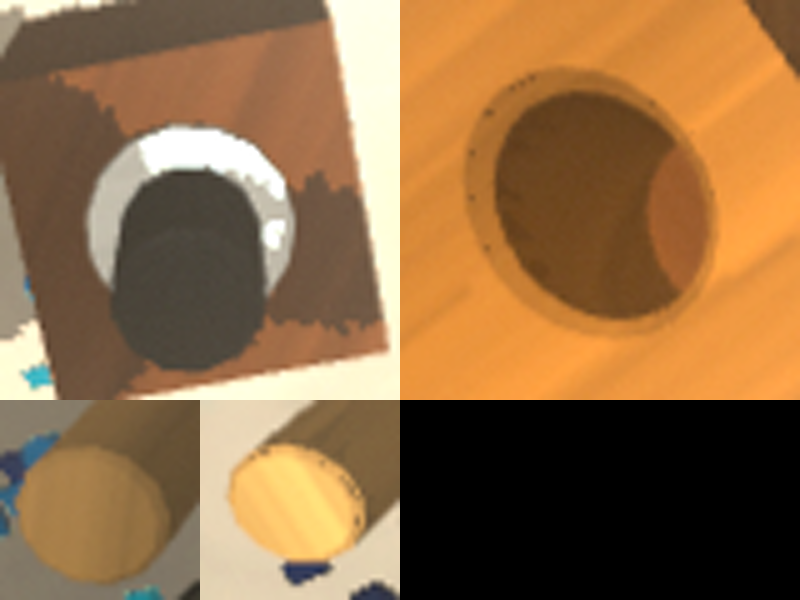

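```bash
python3 - <<'E'
from h import *
r=pickle.load(open("w1.pkl","rb"))
f=lambda x,o:(x+.5)/5-.5+o
P={"cap":(f(188,235),f(300,140),119),"fl":(f(191,235),f(225,140),77),"sock":(f(190,28),f(202,9),62),"long":(f(93,116),f(114,229),100),"short":(f(97,26),f(100,268),75)}
X={n:onz(r,*p) for n,p in P.items()}
for n in X: print(n,X[n].round(1))
c=X["sock"]
for dep in(25,50):
    q=np.array([proj(r,c+[17*np.cos(a),17*np.sin(a),-dep]) for a in np.linspace(0,6.28,60)])
    q=(q-[28,9])*5+[400,0]; print(dep,q.min(0),q.max(0))
E
```

```text
cap [429.   49.4 119. ]
fl [428.8  49.4  77. ]
sock [588.2 163.2  62. ]
long [423.  175.9 100. ]
short [412.7 287.4  75. ]
25 [567.57085578 103.38868174] [768.65643423 318.4540344 ]
50 [643.91356258 122.42258641] [830.34587845 321.86860754]
```

servo_tool:
  rows:
    - [1,0.1,-0.2,2,0,0,0]
    - [1,0,0,4,0,0,0]
    - [1,0,0,4,0,0,0]
    - [1,0,0,3,0,0,0]
    - [1,0,0,1.8,0,0,0]
    - [0,0,0,0,0,0,0]
    - [0,0,0,0,0,0,0]
    - [0,0,0,0,0,0,0]
    - [0,0,0,0,0,0,0]
    - [0,0,0,0,0,0,0]

```text
clock: 2.4
position: [427.2, 50.9, 95.6]
ee_rot: [0.983, -0.185, 0.001, -0.001]
contact_force: [-1.3, 0.8, 5.0]
gripper_width: 22.2
```

```bash
python3 -c "
from bench import *
s=read_state();print(s['position'],s['contact_force'],s['wrist_torque'],s['gripper_width'])"
```

```text
[427.24227936  50.91010315  95.63817482] [-1.3371385   0.84539164  5.03812581] [0.11490639 0.33443914 0.04882664] 22.21610833418396
```

servo_tool:
  rows:
    - [0,0,0,-1,0,0,0]
    - [0,0,0,-3,0,0,0]
    - [0,0,0,-4,0,0,0]
    - [0,0,0,-2,0,0,0]
    - [0,1,-1.6,0,0,0,0]
    - [0,2.2,-3.3,0,0,0,0]
    - [0,2.2,-3.3,0,0,0,0]
    - [0,2.2,-3.3,0,0,0,0]
    - [0,2.2,-3.3,0,0,0,0]
    - [0,1,-1.5,0,0,0,0]
    - [0,0,0,0,0,0,0]
    - [0,0,0,0,0,0,0]

```text
clock: 3.6
position: [585.6, 162.8, 194.1]
ee_rot: [0.983, -0.185, -0.001, 0.0]
contact_force: [-0.7, -0.2, -0.9]
gripper_width: 22.3
```

```bash
python3 - <<'E'
from bench import *
from h import *
r=get_image("side");s=read_state();print(s['position'],s['contact_force'],s['wrist_torque'],s['gripper_width'])
cv2.imwrite("pics/s2.png",crop(r,250,80,400,220,4,1.6))
print(proj(r,(588,163,62)),proj(r,(586,161,62)))
pickle.dump(r,open("s2.pkl","wb"))
E
```

```text
[585.34678318 162.56426487 194.32684225] [ 1.13163525 -0.59766686 -1.54435722] [-0.01194018 -0.0019269   0.0086077 ] 22.515427402255945
[331.97577381 198.13064685] [331.84044389 198.73659152]
```

View pics/s2.png

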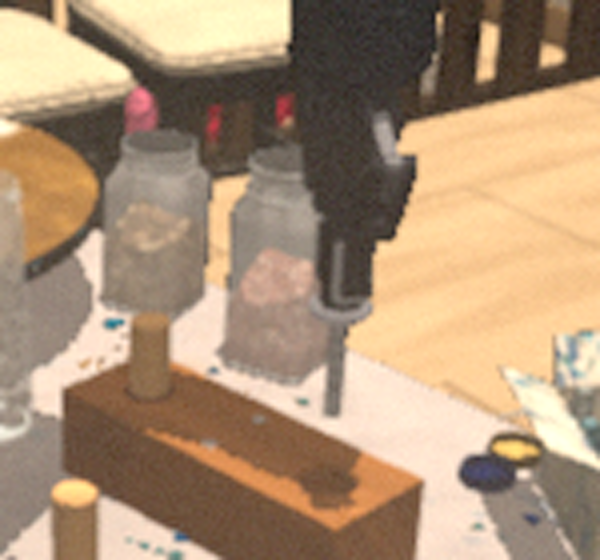

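Rod held over the socket, slightly tilted; tip at side pixel (333,183.5). Compare with the expected.

```bash
python3 - <<'E'
from h import *
r=pickle.load(open("s2.pkl","rb"))
for z in(104,108): print(onz(r,333.0,183.6,z).round(1))
print(proj(r,(587,163,106)),proj(r,(587,163,172)), "flange seen",342/4+250,305/4+80)
E
```

```text
[584.4 159.2 104. ]
[579.6 153.8 108. ]
[332.92891591 181.8705197 ] [334.97632705 155.81489512] flange seen 335.5 156.25
```

servo_tool:
  rows:
    - [0,0,0,1,0,0,0]
    - [0,0,0,2,0,0,0]
    - [0,0,0,2,0,0,0]
    - [0,0,0,1.2,0,0,0]
    - [0,0,0,0.3,0,0,0]
    - [0,0,0,0.3,0,0,0]
    - [0,0,0,0.3,0,0,0]
    - [0,0,0,0,0,0,0]

```text
clock: 4.45
position: [586.4, 163.2, 123.6]
ee_rot: [0.983, -0.185, 0.0, -0.0]
contact_force: [-1.0, -0.1, -0.7]
gripper_width: 22.2
```

servo_tool:
  rows:
    - [0,0,0,0.4,0,0,0]
    - [0,0,0,0.4,0,0,0]
    - [0,0,0,0.4,0,0,0]
    - [0,0,0,0.3,0,0,0]
    - [0,0,0,0,0,0,0]

```text
clock: 4.95
position: [586.0, 163.0, 107.6]
ee_rot: [0.983, -0.185, -0.001, 0.0]
contact_force: [0.1, -0.4, -1.5]
gripper_width: 22.3
```

No contact at ~41 mm below the mouth, so it isn't the 25 mm socket; touching the floor gently to confirm.

servo_tool:
  rows:
    - [0,0,0,0.3,0,0,0]
    - [0,0,0,0.2,0,0,0]
    - [0,0,0,0.2,0,0,0]
    - [0,0,0,0.2,0,0,0]
    - [0,0,0,0.2,0,0,0]
    - [0,0,0,0,0,0,0]

```text
clock: 5.55
position: [587.1, 163.1, 100.6]
ee_rot: [0.983, -0.184, 0.001, 0.0]
contact_force: [-4.2, -1.3, 12.4]
gripper_width: 22.2
```

Floor felt at TCP z≈100.6, i.e. tip ≈12 mm height: 50 mm deep, so the long post. Return the rod by the reversed path.

servo_tool:
  rows:
    - [0,0,0,-1.7,0,0,0]
    - [0,0,0,-4,0,0,0]
    - [0,0,0,-4,0,0,0]
    - [0,-1,1.6,0,0,0,0]
    - [0,-2.2,3.3,0,0,0,0]
    - [0,-2.2,3.3,0,0,0,0]
    - [0,-2.2,3.3,0,0,0,0]
    - [0,-2.2,3.3,0,0,0,0]
    - [0,-1,1.5,0,0,0,0]
    - [0,0,0,0,0,0,0]
    - [0,0,0,0,0,0,0]

```text
clock: 6.65
position: [427.0, 50.7, 194.9]
ee_rot: [0.983, -0.185, 0.001, -0.001]
contact_force: [0.4, -0.1, -0.0]
gripper_width: 22.3
```

```bash
python3 - <<'E'
from bench import *
from h import *
r=get_image("side");t=get_image("top");w=get_image("wrist");s=read_state();print(s['position'],s['contact_force'])
o=np.zeros((560,800,3),'uint8');o[:,:400]=crop(r,260,165,360,305,4,1.6);o[:400,400:]=crop(w,235,120,315,200,5,1.3)
cv2.imwrite("pics/s3.png",o)
for p in((428,49.5,72),(428,49.5,106),(428,49.5,171)): print(p,(proj(r,p)-[260,165])*4)
pickle.dump(r,open("s3.pkl","wb"))
E
```

```text
[427.43024839  51.14071743 194.34912921] [ 0.1525341  -0.14756215 -0.1468338 ]
(428, 49.5, 72) [179.36855015 303.83099287]
(428, 49.5, 106) [181.78032511 247.61922149]
(428, 49.5, 171) [186.69039266 133.17919308]
```

View pics/s3.png

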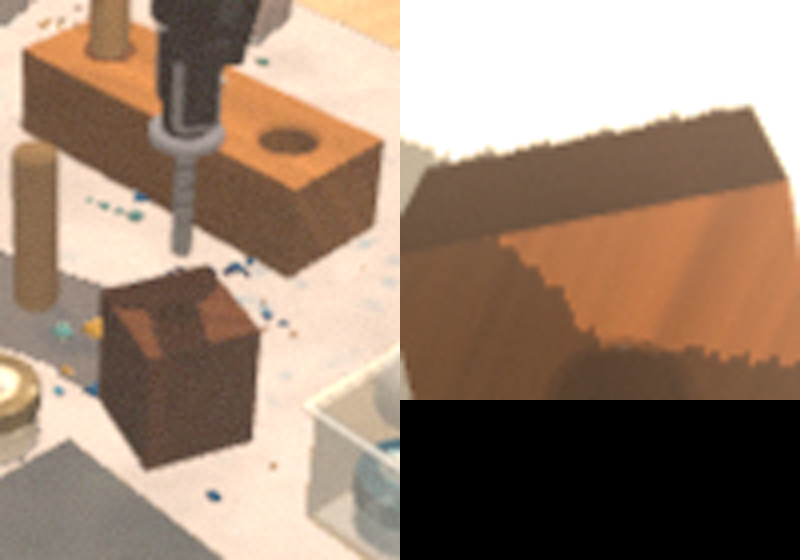

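The rod hangs upright over the stand, tip at crop (181,252), predicted (182,248): aligned. Lowering.

servo_tool:
  rows:
    - [0,0,0,1,0,0,0]
    - [0,0,0,2,0,0,0]
    - [0,0,0,1,0,0,0]
    - [0,0,0,0.5,0,0,0]
    - [0,0,0,0.5,0,0,0]
    - [0,0,0,0,0,0,0]

```text
clock: 7.4
position: [426.4, 50.5, 143.9]
ee_rot: [0.983, -0.185, -0.0, 0.0]
contact_force: [-0.6, 0.5, -1.2]
gripper_width: 22.4
```

servo_tool:
  rows:
    - [0,0,0,1.5,0,0,0]
    - [0,0,0,1.5,0,0,0]
    - [0,0,0,1,0,0,0]
    - [0,0,0,0.3,0,0,0]
    - [0,0,0,0.2,0,0,0]
    - [0,0,0,0,0,0,0]
    - [0,0,0,0,0,0,0]

```text
clock: 8.1
position: [426.9, 50.7, 99.8]
ee_rot: [0.983, -0.185, 0.001, -0.0]
contact_force: [-0.8, -1.4, -1.2]
gripper_width: 22.5
```

servo_tool:
  rows:
    - [0,0,0,0.2,0,0,0]
    - [0,0,0,0.1,0,0,0]
    - [0,0,0,0,0,0,0]
    - [0.3,0,0,0,0,0,0]
    - [0.6,0,0,0,0,0,0]
    - [1,0,0,0,0,0,0]
    - [1,0,0,0,0,0,0]
    - [1,0,0,0,0,0,0]
    - [1,0,0,-2,0,0,0]
    - [1,0,0,-4,0,0,0]
    - [1,0,0,-4,0,0,0]
    - [1,0,0,-4.5,0,0,0]

```text
clock: 9.3
position: [425.7, 50.2, 242.4]
ee_rot: [0.983, -0.185, -0.001, 0.0]
contact_force: [1.4, 0.8, -0.7]
gripper_width: 85.5
```

```bash
python3 - <<'E'
from bench import *
from h import *
w=get_image("wrist");s=read_state();print(s['position'],s['contact_force'],s['gripper_width'])
pickle.dump(w,open("w4.pkl","wb"))
o=cv2.resize(crop(w,0,0,400,300,2,1.1),(800,600));cv2.imwrite("pics/w4.png",o)
E
```

```text
[430.36334159  51.29650426 250.76659005] [2.31268166 0.61334808 7.14164643] 85.45491322546363
```

View pics/w4.png

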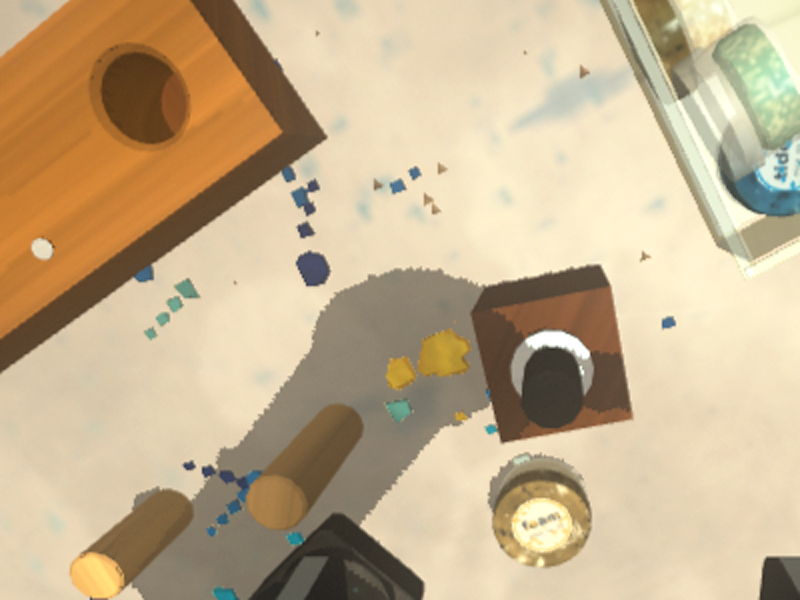

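Rod is back upright in the stand (cap (552,398), flange ring seated round it). Now to the long post.

servo_tool:
  rows:
    - [1,-1,-2.3,0,0,0,0]
    - [1,-1.5,-3.5,0,0,0,0]
    - [1,-1.5,-3.5,0,0,0,0]
    - [1,-1,-2.2,0,0,0,0]
    - [1,0,0,2,0,0,0]
    - [1,0,0,3,0,0,0]
    - [1,0,0,3,0,0,0]
    - [1,0,0,0,0,0,0]
    - [1,0,0,0,0,0,0]

```text
clock: 10.25
position: [422.0, 175.8, 161.6]
ee_rot: [0.983, -0.185, 0.0, 0.0]
contact_force: [0.5, -0.3, 0.3]
gripper_width: 85.9
```

```bash
python3 - <<'E'
from bench import *
from h import *
w=get_image("wrist");s=read_state();print(s['position'],s['contact_force'],s['gripper_width'])
pickle.dump(w,open("w5.pkl","wb"))
w4=pickle.load(open("w4.pkl","rb"))
print("w4 long",onz(w4,278/2,501/2,100),"short",onz(w4,97/2,574/2,75),"sock",onz(w4,140/2,97/2,62),"cap",onz(w4,552/2,392/2,119))
p=proj(w,(422,175.5,100));print(p)
x,y=int(p[0])-50,int(p[1])-50
cv2.imwrite("pics/w5.png",crop(w,x,y,x+100,y+100,5,1.3));print(x,y)
E
```

```text
[422.50711736 176.30023567 162.4728318 ] [0.19783261 0.33809531 0.67887174] 85.08783571808985
w4 long [422.81149121 175.08007911 100.        ] short [412.58404857 287.12868654  75.        ] sock [587.6767941  162.95392464  62.        ] cap [431.16948281  49.06158797 119.        ]
[278.27222085 236.73906014]
228 186
```

View pics/w5.png

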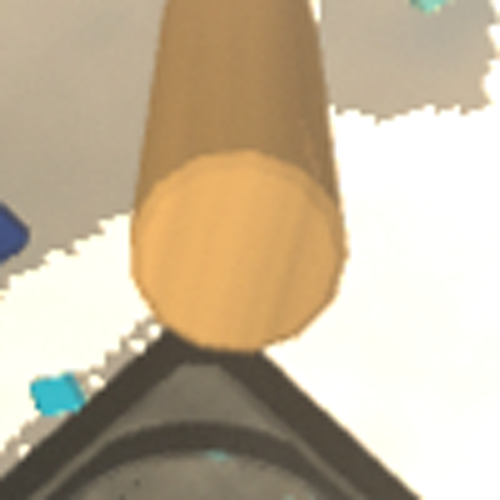

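Post top at crop (240,252) = pixel (276,236), predicted (278,237): within ~1 mm. Descend and grip.

servo_tool:
  rows:
    - [1,0,0.1,2,0,0,0]
    - [1,0,0,3,0,0,0]
    - [1,0,0,3,0,0,0]
    - [1,0,0,1.4,0,0,0]
    - [1,0,0,0,0,0,0]
    - [0,0,0,0,0,0,0]
    - [0,0,0,0,0,0,0]
    - [0,0,0,0,0,0,0]
    - [0,0,0,0,0,0,0]
    - [0,0,0,0,0,0,0]

```text
clock: 11.3
position: [421.8, 175.1, 68.3]
ee_rot: [0.983, -0.185, 0.001, -0.0]
contact_force: [-0.6, 0.1, 6.3]
gripper_width: 24.8
```

servo_tool:
  rows:
    - [0,0,0,-1,0,0,0]
    - [0,0,0,-3,0,0,0]
    - [0,0,0,-4,0,0,0]
    - [0,1.9,-0.55,0,0,0,0]
    - [0,4,-1.2,0,0,0,0]
    - [0,4,-1.2,0,0,0,0]
    - [0,4,-1.2,0,0,0,0]
    - [0,2,-0.6,0,0,0,0]
    - [0,0,0,0,0,0,0]
    - [0,0,0,0,0,0,0]
    - [0,0,0,0,0,0,0]

```text
clock: 12.4
position: [585.5, 161.3, 147.4]
ee_rot: [0.983, -0.185, -0.0, 0.0]
contact_force: [-0.9, -0.3, -0.6]
gripper_width: 25.1
```

```bash
python3 - <<'E'
from bench import *
from h import *
r=get_image("side");w=get_image("wrist");s=read_state();print(s['position'],s['contact_force'])
pickle.dump((r,w),open("s6.pkl","wb"))
o=np.zeros((500,800,3),'uint8');o[:,:400]=crop(r,292,130,372,230,5,1.6);
p=proj(w,(587.7,163,70));x,y=int(p[0])-40,int(p[1])-60;print(x,y)
c=crop(w,x,y,x+80,y+100,5,1.3);o[:c.shape[0],400:400+c.shape[1]]=c
cv2.imwrite("pics/s6.png",o)
# expected bottom circle centre in each
for n,v,m in(("side",r,lambda q:(q-[292,130])*5),("wr",w,lambda q:(q-[x,y])*5+[400,0])):
  for p in((587.7,163,80),(587.7,163,62)): print(n,p,m(proj(v,p)).round())
E
```

```text
[585.70480219 161.5494346  147.72109821] [-0.28768138  0.28756768 -0.14343688]
234 164
side (587.7, 163, 80) [202. 308.]
side (587.7, 163, 62) [199. 341.]
wr (587.7, 163, 80) [600. 333.]
wr (587.7, 163, 62) [601. 279.]
```

View pics/s6.png

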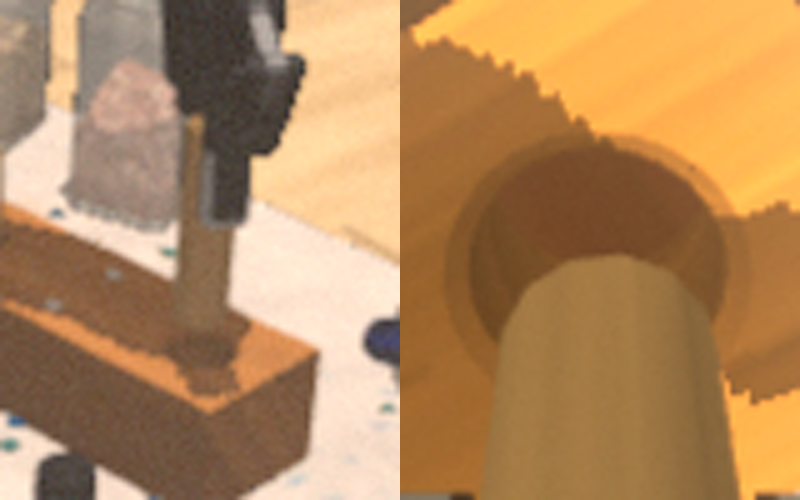

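Wrist crop: socket rim spans x 445–750, top y 132; post bottom x 500–722, top y 254. Side crop: post bottom x 177–228, lower edge 330. Turn both into a relative offset.

```bash
python3 - <<'E'
from h import *
from scipy.optimize import fsolve
r,w=pickle.load(open("s6.pkl","rb"))
a=np.linspace(0,2*np.pi,200)
def circ(v,c,R,z,m): return np.array([m(proj(v,(c[0]+R*np.cos(t),c[1]+R*np.sin(t),z))) for t in a])
mw=lambda q:(q+.5-[234,164])*5-.5+np.array([400,0]); ms=lambda q:(q+.5-[292,130])*5-.5
def fit(v,R,z,m,uc,vt,top):
    def g(c):
        q=circ(v,c,R,z,m); return [(q[:,0].min()+q[:,0].max())/2-uc,(q[:,1].min() if top else q[:,1].max())-vt]
    c=fsolve(g,(587,162)); q=circ(v,c,R,z,m); return c.round(1),np.round([q.min(0),q.max(0)]).tolist()
print("sock w",fit(w,20,62,mw,597.5,132,1))
print("inner w",fit(w,17,59,mw,598,148,1))
for z in(77,79.5): print("post w",z,fit(w,13,z,mw,611,254,1))
for z in(77,79.5): print("post s",z,fit(r,13,z,ms,202.5,330,0))
print("R tool",)
E
```

```text
sock w (array([587.8, 163.7]), [[442.0, 132.0], [753.0, 423.0]])
inner w (array([587.8, 163.6]), [[467.0, 148.0], [729.0, 393.0]])
post w 77 (array([583.8, 163.4]), [[504.0, 254.0], [718.0, 451.0]])
post w 79.5 (array([584.6, 163. ]), [[502.0, 254.0], [720.0, 454.0]])
post s 77 (array([587., 163.]), [[175.0, 302.0], [230.0, 330.0]])
post s 79.5 (array([584.2, 159.7]), [[174.0, 302.0], [231.0, 330.0]])
R tool
```

servo_tool:
  rows:
    - [0,0.22,-0.14,0,0,0,0]
    - [0,0,0,0.6,0,0,0]
    - [0,0,0,0.6,0,0,0]
    - [0,0,0,0.4,0,0,0]
    - [0,0,0,0.3,0,0,0]
    - [0,0,0,0.3,0,0,0]
    - [0,0,0,0.2,0,0,0]
    - [0,0,0,0,0,0,0]

```text
clock: 13.3
position: [589.1, 161.8, 122.9]
ee_rot: [0.983, -0.185, -0.0, 0.0]
contact_force: [-0.2, 0.7, -1.0]
gripper_width: 24.6
```

Inside the mouth by ~7 mm without contact force. Continue.

servo_tool:
  rows:
    - [0,0,0,0.4,0,0,0]
    - [0,0,0,0.5,0,0,0]
    - [0,0,0,0.5,0,0,0]
    - [0,0,0,0.6,0,0,0]
    - [0,0,0,0.6,0,0,0]
    - [0,0,0,0,0,0,0]

```text
clock: 13.9
position: [588.5, 161.6, 96.0]
ee_rot: [0.983, -0.185, -0.001, 0.001]
contact_force: [-0.8, -0.2, -0.8]
gripper_width: 24.3
```

servo_tool:
  rows:
    - [0,0,0,0.5,0,0,0]
    - [0,0,0,0.4,0,0,0]
    - [0,0,0,0.3,0,0,0]
    - [0,0,0,0.2,0,0,0]
    - [0,0,0,0.1,0,0,0]
    - [0,0,0,0,0,0,0]

```text
clock: 14.5
position: [589.2, 161.9, 82.2]
ee_rot: [0.983, -0.185, -0.0, 0.0]
contact_force: [-0.1, -0.5, -0.3]
gripper_width: 24.5
```

servo_tool:
  rows:
    - [0,0,0,0.15,0,0,0]
    - [0,0,0,0,0,0,0]
    - [0.3,0,0,0,0,0,0]
    - [0.6,0,0,0,0,0,0]
    - [1,0,0,0,0,0,0]
    - [1,0,0,0,0,0,0]
    - [1,0,0,0,0,0,0]
    - [1,0,0,-1,0,0,0]
    - [1,0,0,-3,0,0,0]
    - [1,0,0,-4,0,0,0]
    - [1,0,0,-4,0,0,0]
    - [1,0,0,-3,0,0,0]

```text
clock: 15.7
position: [589.9, 162.0, 234.8]
ee_rot: [0.983, -0.185, 0.002, -0.001]
contact_force: [1.1, 0.1, -0.7]
gripper_width: 85.5
```

servo_tool:
  rows:
    - [1,-2,0,0,0,0,0]
    - [1,-4,0,0,0,0,0]
    - [1,-4,0,0,0,0,0]
    - [1,-2,0,0,0,0,0]
    - [1,0,0,0,0,0,0]
    - [1,0,0,0,0,0,0]

```text
clock: 16.3
position: [477.7, 205.8, 231.9]
ee_rot: [0.983, -0.184, 0.001, -0.001]
contact_force: [0.3, 0.6, -0.0]
gripper_width: 85.3
```

```bash
python3 - <<'E'
from bench import *
from h import *
r=get_image("side");t=get_image("wrist");s=read_state();print(s['clock'],s['position'],s['contact_force'],s['gripper_width'])
o=np.zeros((600,800,3),'uint8');o[:,:540]=crop(r,230,130,365,280,4,1.6);o[:195,540:]=cv2.resize(crop(t,0,0,560,420,1,1.2),(260,195))
cv2.imwrite("pics/f.png",o)
m=lambda q:(q-[230,130])*4
print("exp top",m(proj(r,(582.9,158.3,112))),"fix",m(proj(r,(555.6,305.9,112))))
E
```

```text
16.4 [478.22872007 205.39150018 231.18518311] [-0.92012745  0.2474189  -0.1412429 ] 85.5535311356223
exp top [411.97662766 203.49458324] fix [228.98220843 118.46753356]
```

View pics/f.png

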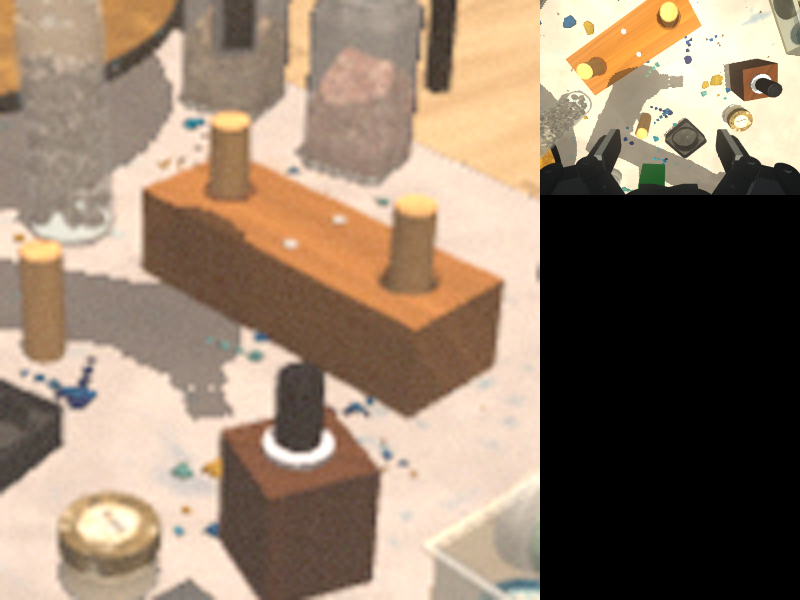

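Post top at (415,206) against the expected (412,203) for a level top. The fixed post top is at (230,121), the rod is seated upright in the stand, and the short post stands on the table. Everything is clear of the gripper.

```bash
python3 -c "
from bench import *
print(job_done())"
```

```text
the job is handed in; nothing more can be done
None
```

The job is handed in at about 16.4 s on the clock. The long post stands in the socket, the rod is back in its stand, and the short post was left on the table. `job_done()` gave no verdict, so this rests on my own checks.

- **Socket depth:** The rod met no resistance down to about 41 mm below the mouth, then touched the floor (12 N) with its tip about 50 mm below the mouth. That makes it the 50 mm socket, so I used the long post.
- **Rod:** It went back upright into the dark stand. The final side view shows the flange seated on the block.
- **Post:** It went in without noticeable contact force. In the final side view its top is within about 1 pixel (2–3 mm) of the expected level position.
- **Short post and gripper:** The short post is standing on the table, and the gripper is clear of everything.

**Disagreement:** before insertion, the side camera differed from the wrist and top cameras by about 3 mm on where the post sat over the socket. I followed the wrist and top views with a small correction, and the post entered freely.

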